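Reset the tripped bench charger through its recessed well

ROBOT

A 6-joint arm with a two-finger parallel gripper is mounted at the origin on the work surface. World frame = base frame: x ahead of the robot, y to its left, z up, the work surface at z = 0. Lengths are in m, angles in rad, forces in N, time in s.
With the tool pointing down it reaches from about 0.375 to 0.75 m from the base axis. Payload 9 kg.
Tool frame: the origin (TCP) lies at the very end of the fingers, on their centre line; the grasp point (between the pads) lies 19 mm behind it (manip.tcp_to_grasp is the distance from the TCP to the grasp point, in m); z points along the fingers, y is the line along which they close (so a half turn about z gives the same grasp; the last joint's range is limited). The gripper opens to 85 mm and grips with 20 to 120 N. Pads are 22 mm wide; open, the fingers measure 114 mm over their backs; the gripper's body (76 mm by 85 mm) begins 54 mm behind the grasp point. The pads swing forward as they close: fully open they stand 13 mm farther back than shut.
Start: joints at [-1.391, 0.104, 0.097, 1.564, 0, 1.353], TCP at [0.232, -0.553, 0.231] pointing down, gripper open.
Joint ranges: [-2.99, 2.99], [-0.84, 1.86], [-1.1, 1.16], [-1.84, 2.11], [-1.51, 1.56], [-3.14, 3.14]. Speed limits (rad/s): [2.22, 2.22, 2.57, 3.14, 3.14, 3.14].

INTERFACE

Orientations are given as a 3x3 rotation matrix whose columns are the frame's x, y, z axes.
In Python, from rig import manip gives the robot as it stands.
- The arm moves only by the tool servo_tool, never from a script. Its argument "motion" is a list of rows, each an object with "jaw": the opening, from -1 (shut) to 1 (fully open); "travel": the shift along the tool's x, y, z scaled (see below), a list of three; "twist": the turn about the tool's z scaled (see below). In form: [{"jaw": jaw, "travel": [tx, ty, tz], "twist": twist}, ...]. A call has exactly 5 rows; each row shifts and turns the commanded pose from where the row before left it, along the tool's axes as they then stand; what a row does not reach is not made up. The controller multiplies each number of a shift by 600 mm and each number of a turn by pi rad. A row lasts 1/10 s, in which the tool goes at most 50 mm and 8.59 degrees, less where a joint would pass 70% of its speed; a pose out of reach is approached as far as the arm can. A call with a number of a shift or a turn outside -1 to 1 is refused whole. A call with a gripper value outside its range is refused whole. The fingers move at their own pace and stop on an object; "force" is the grip in N (left out, the last holds). Time passes only in rows, so rows that do not move let the fingers close, or fill a call up. It gives the time, the measured TCP pose, the force, the opening and the grip force at its end, in the units of the state.
- manip.get_state(): the state, without advancing time (a new reading comes with each control period).
- manip.snapshot(name): name is "scene" or "top" or "wrist"; returns a dict with "frame" (480x640x3 uint8, blue, green, red), "fx", "fy", "cx", "cy" (pixels), "origin" and "attitude" of the camera in the world; the wrist camera has in their place "mount" (4x4, takes a point from camera to tool coordinates, whose origin is the TCP and whose axes are the flange's). Camera axes: x right, y down, z forward; pixel columns grow to the right and rows downward; lengths in m; the calibration is good to about 2 mm. The wrist camera is an equidistant fisheye: a pixel r from the principal point sees the ray r / f radians off the axis. A picture is of the moment at which its call begins: read the wrist's pose just before it. There is no depth.
- manip.job_done(): hands the job in; it is judged then, once.
Trained networks look in a picture, given as the dict that the camera call returned (one of the last four; its "shot" number tells which), for a name from the list of things; names that differ only in an ending like _2 or _b are one class to them, and where a whole thing is asked for, a point or a joint stands for the part that bears it (a point fixed in the world has none). Each returns a list of dicts, best first, with "conf" (0 to 1); they miss things now and then, are a little off and sometimes report something else, mostly with a low value. They report only what shows in the picture. A call takes as long as a camera call.
- manip.cut_out(picture, thing): "pixels" (480x640 bool, what is visible of it) and "at" ([column, row] as shares, 0 to 1, of the picture: columns of its width, rows of its height, amid what is visible of it).
- manip.pinpoint(picture, thing): "at" ([column, row] as shares, 0 to 1, of the picture: columns of its width, rows of its height: a listed point, or the origin of a listed thing).
The state is a dict: "clock": time; "joints": joint angles; "dq": joint speeds; "joint_torque": joint torques, N m; "ee_pos": TCP position; "ee_rot": TCP orientation; "ft_force": force on the tool from outside, world axes, zero at the start; "moment": the same for the moment, N m; "finger_gap": opening from 0.0 (shut) to 1.0 (fully open); "grasp_force": force on a finger pad.
Only numpy, scipy, OpenCV 4.12 (cv2) and the standard library are available. Lean on these libraries where they do the work, as an engineer would, in place of code of your own. Each camera call takes 0.05 s, during which the arm holds its last target. There are 200 camera calls.

TASK

The bench charger (the grey box with the square sliding hatch on top) has tripped: push its hatch fully open, reach a fingertip into the round well that this uncovers and press the sunken reset key all the way down, keeping it down for at least a second. Then let the key come back up and push the hatch fully shut again. It is all fingertip work: do not pick up or push aside any of the loose things, and do not press the key in the square well of the power supply.

Things in the scene. Friction and masses are not known exactly. Their poses are not given: they have to be found in the camera images.
- charger: bench charger, fixed, grey box 200 x 200 x 60 mm tall, yawed up to 0.3 rad, on the left or right of the table. Origin: centre of underside, z up; the hatch slides along its y on the flat top, between two rails (8 mm tall, 92 mm apart, along y at x = -78 and 18 mm, open at both ends). Beyond, at x = 36 to 90 mm, are two 10 mm ribs and a loose socket
- hatch (a joint): position of the hatch along the charger's +y, m: 0 = fully shut (over the well), 0.075 = fully open (end stop). It starts shut or up to 20 mm ajar and stays where it is left; sliding takes about 2 N plus a little damping
- hatch_top (a point): centre of the hatch's upper face, 74.5 mm above the table. The hatch is a black slab 90 x 90 x 14 mm lying on the charger's top; too wide to pinch, it is pushed on its end faces, which look along the charger's -y and +y, 45 mm from this point. Shut, it is centred at charger x = -30, y = -37.5 mm; open, at y = +37.5 mm
- well_mouth (a point): centre of the round well's mouth, in the charger's top (60 mm above the table) at charger x = -30, y = -37.5 mm. The well is a vertical hole 44 mm in diameter and 38 mm deep; when the hatch is fully open its edge is 30 mm from the well's centre
- reset_key_top (a point): centre of the reset key's top: upright steel button 22 mm in diameter at the centre of the round well, top 20 mm below the mouth (40 mm above the table) when up
- reset_key (a joint): how far the reset key is pressed down, m: 0 = up, 0.006 = all the way down; spring return, 1.5 N at the start of its travel, 5 N at the bottom
- supply: bench power supply, fixed to the table on the other side, grey box 200 x 200 mm, 60 mm tall, yawed up to 0.3 rad, with a knob (16 mm tall), two terminals (18 mm) and an open SQUARE well 44 mm wide with no hatch. Origin at the centre of its underside. To be left alone
- supply_key (a joint): how far the power supply's key, in its square well at supply x = -40, y = 40 mm, is pressed, m: 0 = up, 0.006 = down. Must not be pressed
- cell_a: loose red battery cell standing upright, 26 mm diameter, 50 mm tall; origin at the centre of its underside. A bystander between the two units
- cell_b: loose red battery cell standing upright, 26 mm diameter, 50 mm tall; origin at the centre of its underside. A bystander between the two units
- cell_c: loose red battery cell standing upright, 26 mm diameter, 50 mm tall; origin at the centre of its underside. A bystander between the two units
- socket: loose steel wrench socket standing on the charger's top beyond the rails (charger x about 63, y about 70 mm), 24 mm diameter, 25 mm tall; origin at the centre of its underside. A bystander
- spray_can: loose spray can, 56 mm diameter, 170 mm tall, standing at the far side of the table; origin at the centre of its underside. A bystander
- screwdriver: loose screwdriver lying on the right, about 200 mm long, under 40 mm tall; a bystander
- meter: loose yellow multimeter lying on the left, 170 x 85 x 43 mm; origin at the centre of its underside. A bystander

How it is judged:
By the outcome, as a careful person would: the job done as asked, in the order asked, and still so for the second after the job is handed in, with the robot touching nothing.
It also fails if it takes over 51 s, if anything falls off the work surface, if the arm or the gripper's body presses on something with over 40 N, if the wrist force passes 120 N, or if a joint passes its speed limit or range.

## Working session

There is one attempt and no reset: what is moved stays moved. The work goes in short steps, Python scripts to look and compute and a tool call to move; the robot and the scene stay as the last step left them, time stands still between calls to the robot, and variables do not carry over. Pictures are saved under pics/ and viewed, at most 10 in all, crops included, and the job is handed in when it is done.

Besides the shell and the picture viewer there is one more tool, called by a JSON object that holds its "op" and its "data", one argument or row to a line. servo_tool: Moves the arm, as the interface text tells. Its arguments: {"type":"object","properties":{"motion":{"type":"array","items":{"type":"object","properties":{"jaw":{"type":"number"},"travel":{"type":"array","items":{"type":"number"}},"twist":{"type":"number"}}}},"force":{"type":"number"}},"required":["motion"]}

```bash
mkdir -p pics; ls; cat > h.py <<'E'
import numpy as np, cv2
from rig import manip
def px(s,at): return np.array([at[0]*640,at[1]*480])
def ray(s,p):
    R=np.array(s["attitude"]); o=np.array(s["origin"])
    if R.shape!=(3,3): print("att",R)
    d=R@np.array([(p[0]-s["cx"])/s["fx"],(p[1]-s["cy"])/s["fy"],1]); return o,d
def atz(s,p,z):
    o,d=ray(s,p); return o+d*(z-o[2])/d[2]
def proj(s,P):
    c=np.array(s["attitude"]).T@(np.array(P)-np.array(s["origin"])); return np.array([s["fx"]*c[0]/c[2]+s["cx"],s["fy"]*c[1]/c[2]+s["cy"]])
E
python3 - <<'E'
from h import *
for n in("top","scene"):
    s=manip.snapshot(n); cv2.imwrite(f"pics/{n}0.png",s["frame"])
    print(n,s["origin"],np.round(s["attitude"],3).tolist(),s["fx"])
    for t,z in(("charger",0),("hatch_top",.0745),("well_mouth",.06),("reset_key_top",.04),("supply",0),("socket",.06),("cell_a",0),("spray_can",0),("meter",0)):
        for r in manip.pinpoint(s,t)[:3]: 
            p=px(s,r["at"]); print(t,round(r["conf"],2),p.round(),atz(s,p,z).round(4))
    for r in manip.cut_out(s,"hatch")[:1]:
        c=cv2.findContours(r["pixels"].astype(np.uint8),0,2)[0]; c=max(c,key=cv2.contourArea)
        b=cv2.boxPoints(cv2.minAreaRect(c)); print("hatch box",r["conf"],[atz(s,q,.0745)[:2].round(4).tolist() for q in b])
st=manip.get_state(); print(st["clock"],st["ee_pos"],np.round(st["ee_rot"],3).tolist(),st["finger_gap"])
E
```

```text
pics
top [0.29473546 0.01668569 1.62706143] [[0.017, -0.979, 0.202], [-1.0, -0.017, 0.0], [0.003, -0.202, -0.979]] 554.5969099330316
charger 0.7 [245. 286.] [0.505  0.2105 0.    ]
charger 0.56 [389. 274.] [ 0.5484 -0.2139  0.    ]
well_mouth 0.85 [255. 296.] [0.4714 0.1744 0.06  ]
well_mouth 0.23 [316. 269.] [0.5509 0.0025 0.06  ]
supply 0.59 [387. 277.] [ 0.5414 -0.209   0.    ]
socket 0.63 [223. 255.] [0.5857 0.2718 0.06  ]
socket 0.17 [323. 250.] [ 0.6072 -0.0154  0.06  ]
cell_a 0.66 [316. 271.] [0.554  0.0024 0.    ]
cell_a 0.48 [326. 247.] [ 0.6263 -0.0252  0.    ]
spray_can 0.63 [308. 213.] [0.7318 0.0288 0.    ]
spray_can 0.56 [165. 268.] [0.5554 0.4501 0.    ]
meter 0.74 [166. 264.] [0.5695 0.4479 0.    ]
hatch box 0.61 [[0.4377, 0.2369], [0.5281, 0.2292], [0.5179, 0.1395], [0.4278, 0.1481]]
scene [1.19856251 0.63117575 0.72011142] [[-0.728, 0.413, -0.547], [0.685, 0.434, -0.585], [-0.005, -0.801, -0.599]] 494.47304860710733
charger 0.78 [415. 284.] [0.5112 0.203  0.    ]
hatch_top 0.97 [423. 247.] [0.4791 0.1891 0.0745]
well_mouth 0.98 [418. 253.] [0.4874 0.1837 0.06  ]
well_mouth 0.73 [419. 248.] [0.4723 0.1746 0.06  ]
supply 0.84 [271. 212.] [ 0.5627 -0.2206  0.    ]
supply 0.7 [331. 254.] [0.5716 0.0074 0.    ]
socket 0.7 [420. 295.] [0.5869 0.2643 0.06  ]
cell_a 0.73 [330. 254.] [0.5716 0.0064 0.    ]
cell_a 0.61 [352. 235.] [ 0.484  -0.0076  0.    ]
cell_a 0.61 [304. 261.] [ 0.633  -0.0176  0.    ]
spray_can 0.87 [278. 289.] [0.7344 0.0133 0.    ]
spray_can 0.41 [419. 293.] [ 0.5276  0.2253 -0.    ]
meter 0.79 [509. 367.] [0.5639 0.4533 0.    ]
hatch box 0.63 [[0.5338, 0.1491], [0.4288, 0.1133], [0.4439, 0.2376], [0.5408, 0.2628]]
1.1 [ 0.23243841 -0.55316698  0.23131757] [[0.922, 0.387, 0.0], [0.387, -0.922, -0.0], [-0.0, 0.0, -1.0]] 1.0012138420800447
```

```bash
python3 - <<'E'
import cv2
a=cv2.imread("pics/top0.png")[200:360,140:460]; cv2.imwrite("pics/topc.png",cv2.resize(a,(800,400),interpolation=2))
E
```

```text
(no output)
```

View pics/topc.png

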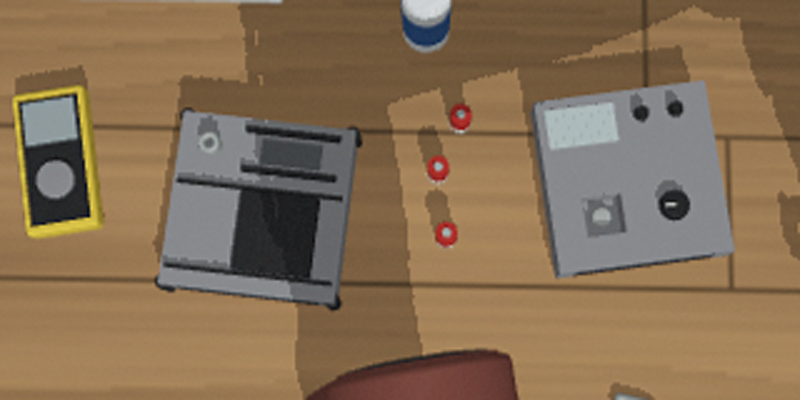

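View pics/scene0.png

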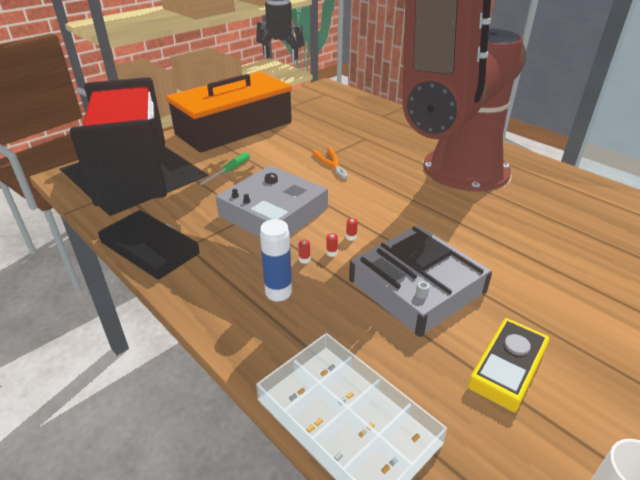

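The top crop shows the charger on the left, with its top corners near crop pixels (185,110), (355,130), (338,300) and (160,283). The hatch is slightly ajar, toward −y (right). The scene view agrees: ribs and socket are on the far side, so charger +y is about world +y and yaw is about −0.115. I'll turn the tool first so its x lies along charger +y, with the jaw shut.

{"op": "servo_tool", "data": {
  "motion": [
    {"jaw": -1,"travel": [0,0,0],"twist": -0.0337},
    {"jaw": -1,"travel": [0,0,0],"twist": -0.0337},
    {"jaw": -1,"travel": [0,0,0],"twist": -0.0337},
    {"jaw": -1,"travel": [0,0,0],"twist": -0.0337},
    {"jaw": -1,"travel": [0,0,0],"twist": -0.0337}
  ]
}}

```text
clock: 1.6
ee_pos: [0.2324, -0.5532, 0.2313]
ee_rot: [[0.597, 0.803, 0.0], [0.803, -0.597, -0.0], [-0.0, 0.0, -1.0]]
ft_force: [-0.2, -0.2, -0.6]
finger_gap: 0.144
grasp_force: 0.0
```

{"op": "servo_tool", "data": {
  "motion": [
    {"jaw": -1,"travel": [0,0,0],"twist": -0.0337},
    {"jaw": -1,"travel": [0,0,0],"twist": -0.0337},
    {"jaw": -1,"travel": [0,0,0],"twist": -0.0337},
    {"jaw": -1,"travel": [0,0,0],"twist": -0.0337},
    {"jaw": -1,"travel": [0,0,0],"twist": -0.0337}
  ]
}}

```text
clock: 2.1
ee_pos: [0.2325, -0.5532, 0.2313]
ee_rot: [[0.11, 0.994, -0.0], [0.994, -0.11, -0.0], [-0.0, 0.0, -1.0]]
ft_force: [-0.3, -0.3, -0.5]
finger_gap: 0.001
grasp_force: 0.0
```

```bash
cat >> h.py <<'E'
def go(P):  # tool-frame delta to world P in units of 600 mm
    st=manip.get_state(); R=np.array(st["ee_rot"]); d=R.T@(np.array(P)-np.array(st["ee_pos"]))
    return d.round(4),(d/.6).round(4)
E
python3 - <<'E'
from h import *
s=manip.snapshot("top")
from scipy.optimize import least_squares
c=np.array([[185,110],[355,130],[338,300],[160,283]])/2.5+[140,200]
loc=np.array([[.1,.1],[.1,-.1],[-.1,-.1],[-.1,.1]])
W=np.array([atz(s,p,.06)[:2] for p in c]); print(W.round(4).tolist())
def T(v,l): 
    a=v[2]; return np.array(v[:2])+l@np.array([[np.cos(a),np.sin(a)],[-np.sin(a),np.cos(a)]])
r=least_squares(lambda v:(T(v,loc)-W).ravel(),[.5,.2,-.1]); v=r.x
print("charger",v.round(4),r.fun.round(4))
H=np.array([.478,.1884])-v[:2]; a=v[2]; print("hatch local",H@[np.cos(a),np.sin(a)],H@[-np.sin(a),np.cos(a)])
P=T(v,np.array([[-.03,-.120],[-.03,-.0375]])); print(P.round(4))
for r in manip.cut_out(s,"charger")[:2]:
    k=cv2.findContours(r["pixels"].astype(np.uint8),0,2)[0]; k=max(k,key=cv2.contourArea)
    b=cv2.boxPoints(cv2.minAreaRect(k)); print(r["conf"],r["at"],[atz(s,q,.06)[:2].round(4).tolist() for q in b])
st=manip.get_state(); print(st["clock"],st["ee_pos"],np.round(st["ee_rot"],3).tolist(),st["finger_gap"],st["joints"])
print(go([*P[0],.20]))
E
```

```text
[[0.6188, 0.2987], [0.5987, 0.1019], [0.404, 0.1157], [0.4196, 0.3164]]
charger [ 0.5102  0.2082 -0.0846] [-0.0004  0.0007  0.0028 -0.0018 -0.0018  0.0013 -0.0005 -0.0001]
hatch local -0.03045409888108478 -0.022433939424232174
[[0.4702 0.0911]
 [0.4772 0.1733]]
0.82 [0.3805, 0.596] [[0.4159, 0.3234], [0.6236, 0.3099], [0.6008, 0.0939], [0.3943, 0.1129]]
2.2 [ 0.23244351 -0.55319121  0.23134655] [[0.113, 0.994, 0.0], [0.994, -0.113, -0.0], [-0.0, 0.0, -1.0]] 0.0020078398077532623 [-1.39072382e+00  1.04077229e-01  9.73045872e-02  1.56388482e+00
  2.64317369e-05  2.92847172e-01]
(array([0.667 , 0.1637, 0.0313]), array([1.1117, 0.2729, 0.0521]))
```

{"op": "servo_tool", "data": {
  "motion": [
    {"jaw": -1,"travel": [0.0741,0.018,0.0035],"twist": 0},
    {"jaw": -1,"travel": [0.0741,0.018,0.0035],"twist": 0},
    {"jaw": -1,"travel": [0.0741,0.018,0.0035],"twist": 0},
    {"jaw": -1,"travel": [0.0741,0.018,0.0035],"twist": 0},
    {"jaw": -1,"travel": [0.0741,0.018,0.0035],"twist": 0}
  ]
}}

```text
clock: 2.7
ee_pos: [0.3118, -0.3368, 0.2207]
ee_rot: [[0.118, 0.993, 0.0], [0.993, -0.118, -0.0], [-0.0, 0.0, -1.0]]
ft_force: [0.8, -0.9, 0.6]
finger_gap: -0.001
grasp_force: 0.0
```

{"op": "servo_tool", "data": {
  "motion": [
    {"jaw": -1,"travel": [0.0741,0.018,0.0035],"twist": 0},
    {"jaw": -1,"travel": [0.0741,0.018,0.0035],"twist": 0},
    {"jaw": -1,"travel": [0.0741,0.018,0.0035],"twist": 0},
    {"jaw": -1,"travel": [0.0741,0.018,0.0035],"twist": 0},
    {"jaw": -1,"travel": [0.0741,0.018,0.0035],"twist": 0}
  ]
}}

```text
clock: 3.2
ee_pos: [0.3908, -0.1221, 0.2105]
ee_rot: [[0.118, 0.993, 0.001], [0.993, -0.118, -0.001], [-0.001, 0.001, -1.0]]
ft_force: [0.7, -0.3, 0.2]
finger_gap: -0.004
grasp_force: 0.0
```

{"op": "servo_tool", "data": {
  "motion": [
    {"jaw": -1,"travel": [0.0741,0.018,0.0035],"twist": 0},
    {"jaw": -1,"travel": [0.0741,0.018,0.0035],"twist": 0},
    {"jaw": -1,"travel": [0.0741,0.018,0.0035],"twist": 0},
    {"jaw": -1,"travel": [0.0741,0.018,0.0035],"twist": 0},
    {"jaw": -1,"travel": [0.0741,0.018,0.0035],"twist": 0}
  ]
}}

```text
clock: 3.7
ee_pos: [0.4698, 0.093, 0.1999]
ee_rot: [[0.117, 0.993, 0.001], [0.993, -0.117, -0.0], [-0.0, 0.001, -1.0]]
ft_force: [1.0, -1.1, 0.9]
finger_gap: 0.005
grasp_force: 0.0
```

```bash
cat >> h.py <<'E'
def wsnap(name):
    st=manip.get_state(); s=manip.snapshot("wrist"); cv2.imwrite(f"pics/{name}.png",s["frame"])
    T=np.eye(4); T[:3,:3]=st["ee_rot"]; T[:3,3]=st["ee_pos"]; s["T"]=T@np.array(s["mount"]); return s
def watz(s,p,z):
    u=np.array([p[0]-s["cx"],p[1]-s["cy"]]); r=np.hypot(u[0]/s["fx"],u[1]/s["fy"])
    n=np.array([u[0]/s["fx"],u[1]/s["fy"]])/max(r,1e-9)
    d=s["T"][:3,:3]@np.array([*(n*np.sin(r)),np.cos(r)]); o=s["T"][:3,3]; return o+d*(z-o[2])/d[2]
E
python3 - <<'E'
from h import *
s=wsnap("w1"); print(s["fx"],s["T"].round(3).tolist())
for t,z in(("hatch_top",.0745),("well_mouth",.06),("charger",0),("socket",.06)):
    for r in manip.pinpoint(s,t)[:2]:
        p=px(s,r["at"]); print(t,round(r["conf"],2),p.round(),watz(s,p,z).round(4))
for r in manip.cut_out(s,"hatch")[:1]:
    k=cv2.findContours(r["pixels"].astype(np.uint8),0,2)[0]; k=max(k,key=cv2.contourArea)
    a=cv2.approxPolyDP(k,8,True)[:,0]; print("hatch",r["conf"],[(q.tolist(),watz(s,q,.0745)[:2].round(4).tolist()) for q in a])
st=manip.get_state(); print(st["clock"],st["ee_pos"],st["joints"])
E
```

```text
371.64829954431775 [[0.993, -0.112, -0.035, 0.479], [-0.117, -0.946, -0.302, 0.17], [0.0, 0.304, -0.953, 0.342], [0.0, 0.0, 0.0, 1.0]]
hatch_top 0.9 [328.  99.] [0.4801 0.1888 0.0745]
hatch_top 0.23 [327. 115.] [0.4783 0.1776 0.0745]
well_mouth 0.8 [328. 115.] [0.4789 0.1778 0.06  ]
well_mouth 0.73 [326. 100.] [0.4791 0.1896 0.06  ]
charger 0.84 [361.  75.] [0.5125 0.2135 0.    ]
charger 0.18 [480. 294.] [ 0.621  -0.0177  0.    ]
hatch 0.72 [([387, 41], [0.5269, 0.2275]), ([264, 44], [0.4401, 0.2358]), ([269, 162], [0.4326, 0.1493]), ([390, 158], [0.5198, 0.1419])]
4.0 [0.46929875 0.09018176 0.19984243] [-8.45242804e-02 -2.76243207e-01 -3.20277535e-01  1.52679208e+00
 -3.96546720e-04  1.60263353e+00]
```

View pics/w1.png

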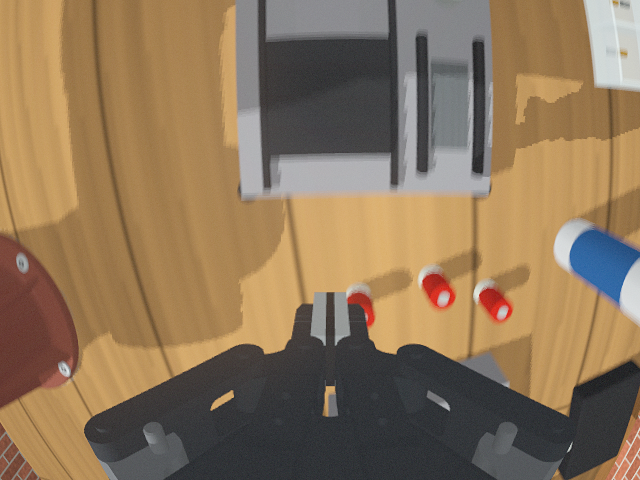

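The wrist view shows the hatch square at columns 264–390 and rows 41–162, centred near (0.480, 0.189) with yaw −0.086. The strip toward −y is clear. Next I lower the tip off the charger's edge and push.

{"op": "servo_tool", "data": {
  "motion": [
    {"jaw": -1,"travel": [0,0.0007,0.0443],"twist": -0.002},
    {"jaw": -1,"travel": [0,0.0007,0.0443],"twist": -0.002},
    {"jaw": -1,"travel": [0,0.0007,0.0443],"twist": -0.002},
    {"jaw": -1,"travel": [0,0.0007,0.0443],"twist": -0.002},
    {"jaw": -1,"travel": [0,0.0007,0.0443],"twist": -0.002}
  ]
}}

```text
clock: 4.5
ee_pos: [0.4716, 0.089, 0.0662]
ee_rot: [[0.086, 0.996, 0.001], [0.996, -0.086, -0.0], [-0.0, 0.001, -1.0]]
ft_force: [1.0, 0.4, -0.5]
finger_gap: 0.001
grasp_force: 0.0
```

{"op": "servo_tool", "data": {
  "motion": [
    {"jaw": -1,"travel": [0,0,0],"twist": 0},
    {"jaw": -1,"travel": [0.02,0,0],"twist": 0},
    {"jaw": -1,"travel": [0.02,0,0],"twist": 0},
    {"jaw": -1,"travel": [0.02,0,0],"twist": 0},
    {"jaw": -1,"travel": [0,0,0],"twist": 0}
  ]
}}

```text
clock: 5.0
ee_pos: [0.4752, 0.1282, 0.068]
ee_rot: [[0.081, 0.997, 0.002], [0.997, -0.081, 0.0], [0.0, 0.002, -1.0]]
ft_force: [0.1, -0.2, -1.0]
finger_gap: -0.003
grasp_force: 0.0
```

{"op": "servo_tool", "data": {
  "motion": [
    {"jaw": -1,"travel": [0.02,0,0],"twist": 0},
    {"jaw": -1,"travel": [0.02,0,0],"twist": 0},
    {"jaw": -1,"travel": [0.02,0,0],"twist": 0},
    {"jaw": -1,"travel": [0.02,0,0],"twist": 0},
    {"jaw": -1,"travel": [0.02,0,0],"twist": 0}
  ]
}}

```text
clock: 5.5
ee_pos: [0.4796, 0.1874, 0.0669]
ee_rot: [[0.083, 0.997, 0.0], [0.997, -0.083, -0.0], [-0.0, 0.0, -1.0]]
ft_force: [2.3, -2.4, 1.5]
finger_gap: 0.007
grasp_force: 1.2
```

{"op": "servo_tool", "data": {
  "motion": [
    {"jaw": -1,"travel": [0.002,0,0],"twist": 0},
    {"jaw": -1,"travel": [0.002,0,0],"twist": 0},
    {"jaw": -1,"travel": [0.002,0,0],"twist": 0},
    {"jaw": -1,"travel": [0.002,0,0],"twist": 0},
    {"jaw": -1,"travel": [0,0,0],"twist": 0}
  ]
}}

```text
clock: 6.0
ee_pos: [0.4795, 0.191, 0.0666]
ee_rot: [[0.083, 0.997, -0.001], [0.997, -0.083, -0.0], [-0.0, -0.001, -1.0]]
ft_force: [-0.6, -1.6, -0.9]
finger_gap: 0.001
grasp_force: 0.7
```

{"op": "servo_tool", "data": {
  "motion": [
    {"jaw": -1,"travel": [0.002,0,0],"twist": 0},
    {"jaw": -1,"travel": [0.002,0,0],"twist": 0},
    {"jaw": -1,"travel": [0.002,0,0],"twist": 0},
    {"jaw": -1,"travel": [0,0,0],"twist": 0},
    {"jaw": -1,"travel": [0,0,0],"twist": 0}
  ]
}}

```text
clock: 6.5
ee_pos: [0.4803, 0.1948, 0.0669]
ee_rot: [[0.083, 0.997, 0.0], [0.997, -0.083, 0.0], [0.0, 0.0, -1.0]]
ft_force: [-0.8, -0.4, -0.4]
finger_gap: 0.001
grasp_force: 0.6
```

{"op": "servo_tool", "data": {
  "motion": [
    {"jaw": -1,"travel": [0.002,0,0],"twist": 0},
    {"jaw": -1,"travel": [0.002,0,0],"twist": 0},
    {"jaw": -1,"travel": [0.002,0,0],"twist": 0},
    {"jaw": -1,"travel": [0.002,0,0],"twist": 0},
    {"jaw": -1,"travel": [0,0,0],"twist": 0}
  ]
}}

```text
clock: 7.0
ee_pos: [0.4805, 0.1963, 0.0669]
ee_rot: [[0.085, 0.996, -0.001], [0.996, -0.085, -0.008], [-0.008, -0.0, -1.0]]
ft_force: [-3.5, -20.1, 4.1]
finger_gap: 0.0
grasp_force: 10.5
```

The push reached the end stop: force rose to 20 N with the TCP at y=0.196. I'll back off and rise for a look.

{"op": "servo_tool", "data": {
  "motion": [
    {"jaw": -1,"travel": [-0.015,0,0],"twist": 0},
    {"jaw": -1,"travel": [-0.03,0,-0.05],"twist": 0},
    {"jaw": -1,"travel": [-0.03,0,-0.06],"twist": 0},
    {"jaw": -1,"travel": [-0.03,0,-0.06],"twist": 0},
    {"jaw": -1,"travel": [0,0,0],"twist": 0}
  ]
}}

```text
clock: 7.5
ee_pos: [0.4782, 0.1355, 0.1745]
ee_rot: [[0.084, 0.996, 0.009], [0.996, -0.084, 0.0], [0.001, 0.009, -1.0]]
ft_force: [0.6, -0.1, -0.7]
finger_gap: -0.001
grasp_force: 0.0
```

```bash
python3 - <<'E'
from h import *
s=wsnap("w2")
for t,z in(("hatch_top",.0745),("well_mouth",.06),("reset_key_top",.04)):
    for r in manip.pinpoint(s,t)[:2]:
        p=px(s,r["at"]); print(t,round(r["conf"],2),p.round(),watz(s,p,z).round(4))
for r in manip.cut_out(s,"hatch")[:1]:
    k=cv2.findContours(r["pixels"].astype(np.uint8),0,2)[0]; k=max(k,key=cv2.contourArea)
    a=cv2.approxPolyDP(k,8,True)[:,0]; print("hatch",r["conf"],[(q.tolist(),watz(s,q,.0745)[:2].round(4).tolist()) for q in a])
st=manip.get_state(); print(st["clock"],st["ee_pos"],st["ft_force"])
E
```

```text
hatch_top 0.96 [324.  67.] [0.4855 0.251  0.0745]
well_mouth 0.74 [323. 178.] [0.478  0.1767 0.06  ]
reset_key_top 0.56 [326. 181.] [0.4796 0.1716 0.04  ]
hatch 0.56 [([257, 8], [0.4457, 0.2973]), ([258, 135], [0.439, 0.2113]), ([392, 135], [0.5256, 0.2038]), ([393, 7], [0.5336, 0.2904])]
7.75 [0.47479605 0.13714966 0.16765415] [ 0.25906191 -0.3740163  -0.39013599]
```

View pics/w2.png

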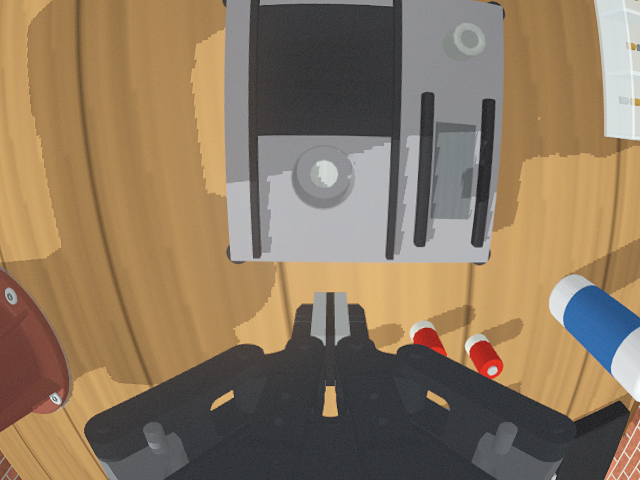

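The hatch is open (rows 8–135), the round well is centred near (323,177), and the key is bright at (325,174). The tool was still settling when that picture was taken, so I'll measure once more at rest.

```bash
python3 - <<'E'
from h import *
s=wsnap("w3"); print(s["T"][:3,3].round(4))
for t,z in(("hatch_top",.0745),("well_mouth",.06),("reset_key_top",.04)):
    for r in manip.pinpoint(s,t)[:2]:
        p=px(s,r["at"]); print(t,round(r["conf"],2),p.round(1),watz(s,p,z).round(4))
k=None
for r in manip.cut_out(s,"hatch")[:1]:
    k=cv2.findContours(r["pixels"].astype(np.uint8),0,2)[0]; k=max(k,key=cv2.contourArea)
    a=cv2.approxPolyDP(k,8,True)[:,0]; print("hatch",r["conf"],[(q.tolist(),watz(s,q,.0745)[:2].round(4).tolist()) for q in a])
for r in manip.cut_out(s,"reset_key")[:2]: print("key",r["conf"],px(s,r["at"]),r["pixels"].sum(),watz(s,px(s,r["at"]),.04).round(4))
st=manip.get_state(); print(st["clock"],st["ee_pos"],np.round(st["ee_rot"],4).tolist())
cv2.imwrite("pics/w3c.png",cv2.resize(s["frame"][100:260,230:420],None,fx=3.5,fy=3.5,interpolation=2))
E
```

```text
[0.4819 0.2144 0.3093]
hatch_top 0.95 [332.7  70.1] [0.486  0.2493 0.0745]
well_mouth 0.89 [328.4 182.7] [0.4771 0.1758 0.06  ]
reset_key_top 0.83 [334.4 180.9] [0.4812 0.1737 0.04  ]
hatch 0.85 [([265, 4], [0.4473, 0.2986]), ([262, 134], [0.4383, 0.2132]), ([398, 139], [0.5236, 0.203]), ([403, 7], [0.5338, 0.2897])]
key 0.86 [329.92 178.8 ] 622 [0.4781 0.1755 0.04  ]
8.05 [0.47509777 0.13692306 0.16838513] [[0.0824, 0.9966, -0.0008], [0.9966, -0.0824, -0.0001], [-0.0001, -0.0008, -1.0]]
```

View pics/w3c.png

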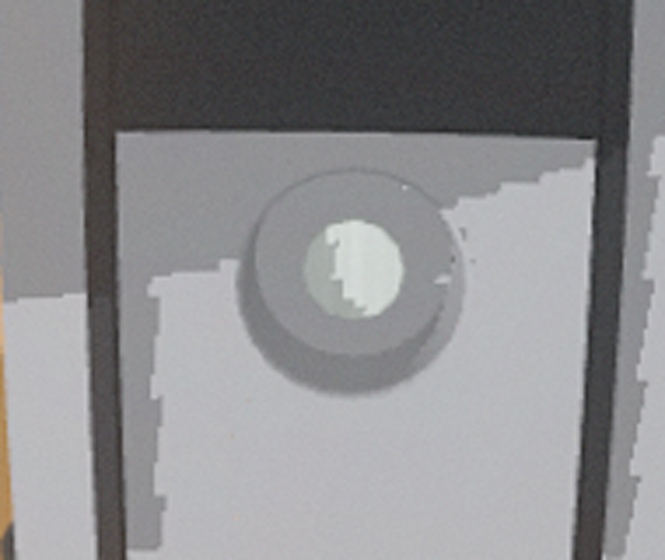

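The mouth ellipse is centred at (330.3,180.6) and the key at (330.9,176.7). Both give about (0.4786, 0.177), which matches the end-stop contact. I'll move over the well and go in.

{"op": "servo_tool", "data": {
  "motion": [
    {"jaw": -1,"travel": [0.0336,0.0004,0],"twist": 0},
    {"jaw": -1,"travel": [0.0336,0.0004,0.03],"twist": 0},
    {"jaw": -1,"travel": [0,0,0.06],"twist": 0},
    {"jaw": -1,"travel": [0,0,0.06],"twist": 0},
    {"jaw": -1,"travel": [0,0,0.01],"twist": 0}
  ]
}}

```text
clock: 8.55
ee_pos: [0.4762, 0.1768, 0.0686]
ee_rot: [[0.082, 0.997, -0.007], [0.997, -0.082, -0.001], [-0.001, -0.007, -1.0]]
ft_force: [-1.2, -0.3, -0.3]
finger_gap: -0.002
grasp_force: 0.0
```

{"op": "servo_tool", "data": {
  "motion": [
    {"jaw": -1,"travel": [0,0,0],"twist": 0},
    {"jaw": -1,"travel": [0,0,0],"twist": 0},
    {"jaw": -1,"travel": [0,0,0.01],"twist": 0},
    {"jaw": -1,"travel": [0,0,0.01],"twist": 0},
    {"jaw": -1,"travel": [0,0,0],"twist": 0}
  ]
}}

```text
clock: 9.05
ee_pos: [0.479, 0.1768, 0.0604]
ee_rot: [[0.083, 0.997, -0.0], [0.997, -0.083, -0.0], [-0.0, -0.0, -1.0]]
ft_force: [0.3, 1.2, -0.0]
finger_gap: -0.004
grasp_force: 0.0
```

{"op": "servo_tool", "data": {
  "motion": [
    {"jaw": -1,"travel": [0,0,0.01],"twist": 0},
    {"jaw": -1,"travel": [0,0,0.01],"twist": 0},
    {"jaw": -1,"travel": [0,0,0.01],"twist": 0},
    {"jaw": -1,"travel": [0,0,0],"twist": 0},
    {"jaw": -1,"travel": [0,0,0],"twist": 0}
  ]
}}

```text
clock: 9.55
ee_pos: [0.479, 0.1768, 0.0426]
ee_rot: [[0.083, 0.997, -0.0], [0.997, -0.083, -0.0], [-0.0, -0.0, -1.0]]
ft_force: [0.5, -0.6, -0.3]
finger_gap: -0.002
grasp_force: 0.0
```

{"op": "servo_tool", "data": {
  "motion": [
    {"jaw": -1,"travel": [0,0,0.004],"twist": 0},
    {"jaw": -1,"travel": [0,0,0.004],"twist": 0},
    {"jaw": -1,"travel": [0,0,0.003],"twist": 0},
    {"jaw": -1,"travel": [0,0,0],"twist": 0},
    {"jaw": -1,"travel": [0,0,0],"twist": 0}
  ]
}}

```text
clock: 10.05
ee_pos: [0.4795, 0.1769, 0.0366]
ee_rot: [[0.083, 0.997, 0.001], [0.997, -0.083, -0.0], [0.0, 0.001, -1.0]]
ft_force: [0.2, 0.9, 2.8]
finger_gap: -0.001
grasp_force: 1.7
```

Force of 2.8 N matches the spring partway down. I'll press on to the bottom stop.

{"op": "servo_tool", "data": {
  "motion": [
    {"jaw": -1,"travel": [0,0,0.002],"twist": 0},
    {"jaw": -1,"travel": [0,0,0.002],"twist": 0},
    {"jaw": -1,"travel": [0,0,0.002],"twist": 0},
    {"jaw": -1,"travel": [0,0,0],"twist": 0},
    {"jaw": -1,"travel": [0,0,0],"twist": 0}
  ]
}}

```text
clock: 10.55
ee_pos: [0.4796, 0.1769, 0.0339]
ee_rot: [[0.083, 0.997, 0.001], [0.997, -0.083, -0.0], [-0.0, 0.001, -1.0]]
ft_force: [-3.0, -0.6, 13.6]
finger_gap: -0.003
grasp_force: 7.2
```

{"op": "servo_tool", "data": {
  "motion": [
    {"jaw": -1,"travel": [0,0,0.001],"twist": 0},
    {"jaw": -1,"travel": [0,0,0],"twist": 0},
    {"jaw": -1,"travel": [0,0,0],"twist": 0},
    {"jaw": -1,"travel": [0,0,0],"twist": 0},
    {"jaw": -1,"travel": [0,0,0],"twist": 0}
  ]
}}

```text
clock: 11.05
ee_pos: [0.4797, 0.1769, 0.0338]
ee_rot: [[0.083, 0.997, 0.001], [0.997, -0.083, -0.0], [-0.0, 0.001, -1.0]]
ft_force: [-5.3, -0.7, 19.9]
finger_gap: -0.004
grasp_force: 9.7
```

{"op": "servo_tool", "data": {
  "motion": [
    {"jaw": -1,"travel": [0,0,0],"twist": 0},
    {"jaw": -1,"travel": [0,0,0],"twist": 0},
    {"jaw": -1,"travel": [0,0,0],"twist": 0},
    {"jaw": -1,"travel": [0,0,0],"twist": 0},
    {"jaw": -1,"travel": [0,0,0],"twist": 0}
  ]
}}

```text
clock: 11.55
ee_pos: [0.4797, 0.1769, 0.0338]
ee_rot: [[0.083, 0.997, 0.001], [0.997, -0.083, -0.0], [-0.0, 0.001, -1.0]]
ft_force: [-6.0, -1.4, 19.8]
finger_gap: -0.002
grasp_force: 9.7
```

{"op": "servo_tool", "data": {
  "motion": [
    {"jaw": -1,"travel": [0,0,0],"twist": 0},
    {"jaw": -1,"travel": [0,0,0],"twist": 0},
    {"jaw": -1,"travel": [0,0,0],"twist": 0},
    {"jaw": -1,"travel": [0,0,0],"twist": 0},
    {"jaw": -1,"travel": [0,0,0],"twist": 0}
  ]
}}

```text
clock: 12.05
ee_pos: [0.4797, 0.1769, 0.0338]
ee_rot: [[0.083, 0.997, 0.001], [0.997, -0.083, -0.0], [-0.0, 0.001, -1.0]]
ft_force: [-5.7, -0.1, 20.1]
finger_gap: -0.0
grasp_force: 9.7
```

{"op": "servo_tool", "data": {
  "motion": [
    {"jaw": -1,"travel": [0,0,-0.01],"twist": 0},
    {"jaw": -1,"travel": [0,0,-0.04],"twist": 0},
    {"jaw": -1,"travel": [0,0,-0.05],"twist": 0},
    {"jaw": -1,"travel": [0,0,-0.04],"twist": 0},
    {"jaw": -1,"travel": [0,0,0],"twist": 0}
  ]
}}

```text
clock: 12.55
ee_pos: [0.4807, 0.177, 0.1191]
ee_rot: [[0.083, 0.997, 0.004], [0.997, -0.083, 0.0], [0.001, 0.004, -1.0]]
ft_force: [0.2, -0.2, 0.8]
finger_gap: -0.003
grasp_force: 0.0
```

{"op": "servo_tool", "data": {
  "motion": [
    {"jaw": -1,"travel": [0.052,0,0],"twist": 0},
    {"jaw": -1,"travel": [0.065,0,0],"twist": 0},
    {"jaw": -1,"travel": [0.065,0,0],"twist": 0},
    {"jaw": -1,"travel": [0.065,0,0],"twist": 0},
    {"jaw": -1,"travel": [0.013,0,0],"twist": 0}
  ]
}}

```text
clock: 13.05
ee_pos: [0.4909, 0.3352, 0.1143]
ee_rot: [[0.08, 0.997, -0.002], [0.997, -0.08, -0.0], [-0.0, -0.002, -1.0]]
ft_force: [-0.2, -0.5, -0.2]
finger_gap: -0.002
grasp_force: 0.0
```

{"op": "servo_tool", "data": {
  "motion": [
    {"jaw": -1,"travel": [0,0,0],"twist": 0},
    {"jaw": -1,"travel": [0,0,0.03],"twist": 0},
    {"jaw": -1,"travel": [0,0,0.04],"twist": 0},
    {"jaw": -1,"travel": [0,0,0.01],"twist": 0},
    {"jaw": -1,"travel": [0,0,0],"twist": 0}
  ]
}}

```text
clock: 13.55
ee_pos: [0.4911, 0.3309, 0.0668]
ee_rot: [[0.084, 0.996, -0.003], [0.996, -0.084, -0.001], [-0.002, -0.003, -1.0]]
ft_force: [-0.3, 0.5, 0.1]
finger_gap: 0.001
grasp_force: 0.0
```

{"op": "servo_tool", "data": {
  "motion": [
    {"jaw": -1,"travel": [-0.02,0,0],"twist": 0},
    {"jaw": -1,"travel": [-0.02,0,0],"twist": 0},
    {"jaw": -1,"travel": [-0.02,0,0],"twist": 0},
    {"jaw": -1,"travel": [-0.02,0,0],"twist": 0},
    {"jaw": -1,"travel": [-0.02,0,0],"twist": 0}
  ]
}}

```text
clock: 14.05
ee_pos: [0.4874, 0.2716, 0.0687]
ee_rot: [[0.083, 0.997, 0.001], [0.997, -0.083, 0.001], [0.001, 0.001, -1.0]]
ft_force: [0.1, 2.5, 1.9]
finger_gap: -0.001
grasp_force: 1.2
```

{"op": "servo_tool", "data": {
  "motion": [
    {"jaw": -1,"travel": [-0.02,0,0],"twist": 0},
    {"jaw": -1,"travel": [-0.02,0,0],"twist": 0},
    {"jaw": -1,"travel": [-0.014,0,0],"twist": 0},
    {"jaw": -1,"travel": [-0.002,0,0],"twist": 0},
    {"jaw": -1,"travel": [0,0,0],"twist": 0}
  ]
}}

```text
clock: 14.55
ee_pos: [0.4843, 0.2385, 0.0679]
ee_rot: [[0.083, 0.997, -0.0], [0.997, -0.083, -0.001], [-0.001, -0.0, -1.0]]
ft_force: [-0.6, -0.5, -0.4]
finger_gap: -0.001
grasp_force: 0.0
```

{"op": "servo_tool", "data": {
  "motion": [
    {"jaw": -1,"travel": [-0.002,0,0],"twist": 0},
    {"jaw": -1,"travel": [-0.002,0,0],"twist": 0},
    {"jaw": -1,"travel": [-0.002,0,0],"twist": 0},
    {"jaw": -1,"travel": [-0.002,0,0],"twist": 0},
    {"jaw": -1,"travel": [0,0,0],"twist": 0}
  ]
}}

```text
clock: 15.05
ee_pos: [0.4838, 0.2342, 0.0679]
ee_rot: [[0.083, 0.997, -0.0], [0.997, -0.083, -0.0], [-0.0, -0.0, -1.0]]
ft_force: [-0.9, 2.2, -0.2]
finger_gap: 0.002
grasp_force: 0.8
```

{"op": "servo_tool", "data": {
  "motion": [
    {"jaw": -1,"travel": [-0.002,0,0],"twist": 0},
    {"jaw": -1,"travel": [-0.002,0,0],"twist": 0},
    {"jaw": -1,"travel": [-0.002,0,0],"twist": 0},
    {"jaw": -1,"travel": [0,0,0],"twist": 0},
    {"jaw": -1,"travel": [0,0,0],"twist": 0}
  ]
}}

```text
clock: 15.55
ee_pos: [0.4836, 0.2324, 0.0681]
ee_rot: [[0.082, 0.997, 0.0], [0.997, -0.082, 0.004], [0.004, -0.0, -1.0]]
ft_force: [-0.4, 12.7, -2.8]
finger_gap: 0.002
grasp_force: 5.9
```

The shut stop is reached: y is 0.232 as expected, with 12.7 N. One small firm push, then retreat and check.

{"op": "servo_tool", "data": {
  "motion": [
    {"jaw": -1,"travel": [-0.001,0,0],"twist": 0},
    {"jaw": -1,"travel": [0,0,0],"twist": 0},
    {"jaw": -1,"travel": [0,0,0],"twist": 0},
    {"jaw": -1,"travel": [0,0,0],"twist": 0},
    {"jaw": -1,"travel": [0,0,0],"twist": 0}
  ]
}}

```text
clock: 16.05
ee_pos: [0.4836, 0.2323, 0.0681]
ee_rot: [[0.081, 0.997, 0.0], [0.997, -0.081, 0.005], [0.005, -0.0, -1.0]]
ft_force: [1.0, 14.9, -4.2]
finger_gap: 0.005
grasp_force: 7.3
```

{"op": "servo_tool", "data": {
  "motion": [
    {"jaw": -1,"travel": [0.02,0,0],"twist": 0},
    {"jaw": -1,"travel": [0,0,-0.06],"twist": 0},
    {"jaw": -1,"travel": [0,0,-0.07],"twist": 0},
    {"jaw": -1,"travel": [0,0,-0.07],"twist": 0},
    {"jaw": -1,"travel": [0,0,0],"twist": 0}
  ]
}}

```text
clock: 16.55
ee_pos: [0.4875, 0.2426, 0.1946]
ee_rot: [[0.083, 0.997, 0.009], [0.997, -0.083, 0.001], [0.002, 0.009, -1.0]]
ft_force: [0.1, -0.6, 0.3]
finger_gap: 0.001
grasp_force: 0.0
```

{"op": "servo_tool", "data": {
  "motion": [
    {"jaw": -1,"travel": [-0.07,0,0],"twist": 0},
    {"jaw": -1,"travel": [-0.07,0,0],"twist": 0},
    {"jaw": -1,"travel": [-0.07,0,0],"twist": 0},
    {"jaw": -1,"travel": [-0.07,0,0],"twist": 0},
    {"jaw": -1,"travel": [0,0,0],"twist": 0}
  ]
}}

```text
clock: 17.05
ee_pos: [0.4706, 0.0706, 0.1879]
ee_rot: [[0.088, 0.996, -0.0], [0.996, -0.088, -0.002], [-0.002, 0.0, -1.0]]
ft_force: [-0.1, -0.6, -0.2]
finger_gap: -0.001
grasp_force: 0.0
```

{"op": "servo_tool", "data": {
  "motion": [
    {"jaw": -1,"travel": [0,0,0],"twist": 0},
    {"jaw": -1,"travel": [0,0,0],"twist": 0},
    {"jaw": -1,"travel": [0,0,0],"twist": 0},
    {"jaw": -1,"travel": [0,0,0],"twist": 0},
    {"jaw": -1,"travel": [0,0,0],"twist": 0}
  ]
}}

```text
clock: 17.55
ee_pos: [0.4706, 0.0753, 0.188]
ee_rot: [[0.081, 0.997, -0.0], [0.997, -0.081, -0.0], [-0.0, -0.0, -1.0]]
ft_force: [-0.5, 0.3, -0.6]
finger_gap: -0.004
grasp_force: 0.0
```

```bash
python3 - <<'E'
from h import *
s=wsnap("w4")
for r in manip.pinpoint(s,"hatch_top")[:1]: print(r["conf"],watz(s,px(s,r["at"]),.0745).round(4))
st=manip.get_state(); print(st["clock"],st["ee_pos"],st["ft_force"])
E
```

```text
0.86 [0.4784 0.1775 0.0745]
17.65 [0.47066191 0.07499289 0.18806109] [ 0.29007723  0.88494213 -0.06674869]
```

View pics/w4.png

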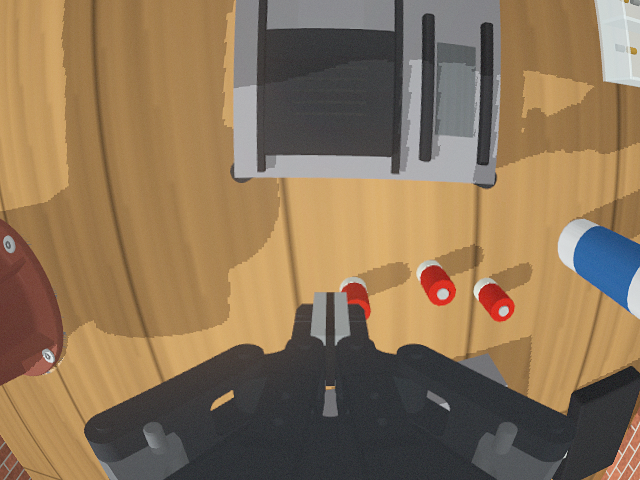

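The hatch covers the well at rows 28–156. Its centre (0.478, 0.1775) matches the well, the cells and spray can are upright where they were, and the tool touches nothing. I'm handing the job in.

```bash
python3 -c "
from rig import manip
print(manip.job_done())"
```

```text
the job is handed in; nothing more can be done
None
```

I pushed the hatch open to its stop, held the reset key down at its stop for about 1.5 s, released it, and pushed the hatch back to its shut stop; the job was handed in at about 17.7 s with the tool clear, and no verdict was shown.

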